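# Latch the larger dry box

## Task

The larger of the two steel dry boxes is loaded and its hatch still stands proud of the gasket. Turn the T-handle latch on its hatch clockwise as far as it goes, so that the hatch is drawn tight onto its frame, and let go of it. Leave the latch of the smaller box as it is.

Things in the scene. Friction and masses are not known exactly. Their poses are not given: they have to be found in the camera images.
- latch_bar (a point): Centre of the T-handle's black grip bar on the larger box: 74 mm long, 16 wide, 18 high, level, about 170 mm above the bench, on a 12 mm stem in mid-width, 48 mm from the hatch's edge near the robot. The hatch's bare flat top is 32 mm below this point. The bar lies along the point's y axis; z (up within 3 degrees) is the turning axis. It sinks 7 mm from joint 0 to the stop.
- latch (a joint): Turn of the larger box's T-handle, rad; grows clockwise seen from above. 0: open, bar parallel to the box's front edge. 1.57: stop, a quarter turn on, bar square to the front edge, hatch tight. Starts at 0.1 to 0.35, takes about 0.2 N m, stays where it is left.
- small_latch (a joint): Turn of the like T-handle on the smaller dry box (170 mm deep, 170 wide, 120 high; otherwise the same), rad, same sense and range; starts at 0.1 to 0.35 and is to be left there.
- hatch_edge (a point): Middle of the lower front edge (near the robot) of the larger box's hatch: its height is 123 mm over the bench when tight (3 mm over the frame) and 132 mm with the latch at 0; only the latch moves it, in proportion to its turn. The box is steel, 260 mm deep, 280 wide, 120 high, fixed; the hatch is its 12 mm aluminium top, hinged on the far edge.

How it is judged:
By the outcome, as a careful person would: the job done as asked, in the order asked, and still so for the second after the job is handed in, with the robot touching nothing.
It also fails if it takes over 32 s, if anything falls off the work surface, if the arm or the gripper's body presses on something with over 40 N, if the wrist force passes 120 N, or if a joint passes its speed limit or range.

## Robot

A 6-joint arm with a two-finger parallel gripper is mounted at the origin on the work surface. World frame = base frame: x ahead of the robot, y to its left, z up, the work surface at z = 0. Lengths are in mm, angles in rad, forces in N, time in s.
With the tool pointing down it reaches from about 250 to 725 mm from the base axis. Payload 4 kg.
Tool frame: the origin (TCP) lies at the very end of the fingers, on their centre line; the grasp point (between the pads) lies 19 mm behind it; z points along the fingers, y is the line along which they close (so a half turn about z gives the same grasp; the last joint's range is limited). The gripper opens to 85 mm and grips with 20 to 120 N. Pads are 22 mm wide; open, the fingers measure 114 mm over their backs; the gripper's body (76 mm by 85 mm) begins 54 mm behind the grasp point. The pads swing forward as they close: fully open they stand 13 mm farther back than shut.
Start: joints at [-1.234, 0.241, 0.005, 1.335, 0, 1.571], TCP at [165.232, -471.908, 196.206] pointing down, gripper open.
Joint ranges: [-2.72, 2.72], [-1.05, 1.87], [-1.09, 1.28], [-1.99, 2.15], [-1.42, 1.44], [-3.14, 3.14]. Speed limits (rad/s): [2.79, 2.79, 3.14, 3.14, 3.14, 3.14].

## Interface

Orientations are given as a unit quaternion [w, x, y, z].
In Python, from plant import arm gives the robot as it stands. Calls block until the motion is done:
- arm.move_ptp(position, orientation): joint-space move of the TCP to a pose.
- arm.move_linear(position, attitude=None, max_speed=150, until_force=None): straight line of the TCP; attitude=None keeps the orientation; max_speed is the mean speed in mm/s. With until_force (N) it stops when the force on the tool has changed by that much, and returns True; else False.
- arm.move_j(angles): joint-space move.
- arm.set_gripper(opening): opening from 0.0 (shut) to 1.0 (fully open); the grip force is fixed at half the most; returns when the fingers have stopped.
- arm.pause(seconds).
- arm.ik(position, orientation): joint angles nearest the present ones, or None.
- arm.sense(): the state.
- arm.capture(name): name is "side" or "top"; returns the picture (400x640x3 uint8, red, green, blue); there is no depth.
- arm.get_calibration(name): a dict with "fx", "fy", "cx", "cy" (pixels), "k1" (the pictures are not rectified: a ray, as slopes to the right and down, at radius r is drawn at 1 + k1 r^2 times it, then the intrinsics apply), "cam_to_world" (4x4, takes a point from camera to world coordinates). Camera axes: x right, y up, looking along -z (the intrinsics and any distortion apply to the point x, -y, -z); pixel columns grow to the right and rows downward; lengths in mm; the calibration is good to about 2 mm. A picture is of the moment at which its call begins. get_calibration takes no time and is no camera call.
A pose or a line that the arm cannot do raises arm.MotionError and nothing moves.
- arm.job_done(): hands the job in; it is judged then, once.
The state is a dict: "time_s": time; "q": joint angles; "qd": joint speeds; "effort": joint torques, N m; "tool_pos": TCP position; "ee_rot": TCP orientation; "contact_force": force on the tool from outside, world axes, zero at the start; "torque": the same for the moment, N m; "gripper_width": opening from 0.0 (shut) to 1.0 (fully open); "finger_force": force on a finger pad.
Only numpy, scipy, OpenCV 4.12 (cv2) and the standard library are available. Lean on these libraries where they do the work, as an engineer would, in place of code of your own. Each camera call takes 0.05 s, during which the arm holds its last target. There are 200 camera calls.

## Working session

There is one attempt and no reset: what is moved stays moved. The work goes in short steps, each a Python script; the robot and the scene stay as the last script left them, time stands still between calls to the robot, and variables do not carry over. Pictures are saved under pics/ and viewed, at most 10 in all, crops included, and the job is handed in when it is done.

```bash
mkdir -p pics; ls; python3 - <<'E'
from plant import arm
import cv2
for n in("side","top"):
    cv2.imwrite(f"pics/{n}0.png",arm.capture(n)[:,:,::-1]); print(n,arm.get_calibration(n))
print(arm.sense())
E
```

```text
pics
side {'fx': 495.87364979560994, 'fy': 495.87364979560994, 'cx': 317.43915364648984, 'cy': 202.17887004673273, 'k1': 0.03385125606048183, 'cam_to_world': array([[-8.23566300e-01,  4.22551580e-01, -3.78402843e-01,
         7.21894783e+00],
       [-5.67157553e-01, -6.03549282e-01,  5.60411076e-01,
         7.12611396e+02],
       [ 8.41782161e-03,  6.76149707e-01,  7.36716169e-01,
         1.16010113e+03],
       [ 0.00000000e+00,  0.00000000e+00,  0.00000000e+00,
         1.00000000e+00]])}
top {'fx': 367.87075515887705, 'fy': 367.87075515887705, 'cx': 316.18501010403315, 'cy': 193.73665165505687, 'k1': -0.037677883696253, 'cam_to_world': array([[-2.59607475e-02,  9.95666789e-01, -8.92954905e-02,
         4.63609754e+02],
       [-9.99634383e-01, -2.51807796e-02,  9.85032829e-03,
        -5.91444821e+00],
       [ 7.55911468e-03,  8.95185644e-02,  9.95956468e-01,
         1.03684497e+03],
       [ 0.00000000e+00,  0.00000000e+00,  0.00000000e+00,
         1.00000000e+00]])}
{'time_s': 0.1, 'q': array([-1.23400687e+00,  2.41341407e-01,  3.86034506e-03,  1.33519732e+00,
        1.32469737e-05,  1.57079027e+00]), 'qd': array([-0.00118364, -0.00211244,  0.00553329, -0.00099205,  0.00024747,
        0.00060025]), 'effort': array([ 4.76061541e-05, -3.73138261e+01,  2.53010291e+01,  1.08674160e-02,
       -3.83860299e-05, -5.14421401e-06]), 'tool_pos': array([ 165.02533458, -471.31408286,  195.40068907]), 'ee_rot': array([-9.28828701e-04,  9.85854137e-01,  1.67602908e-01, -1.51183841e-04]), 'contact_force': array([0.4849173 , 0.48556936, 0.29230876]), 'torque': array([ 0.04756048, -0.03262003,  0.00364573]), 'finger_force': 0.0, 'gripper_width': 0.9970887929876004}
```

View pics/side0.png

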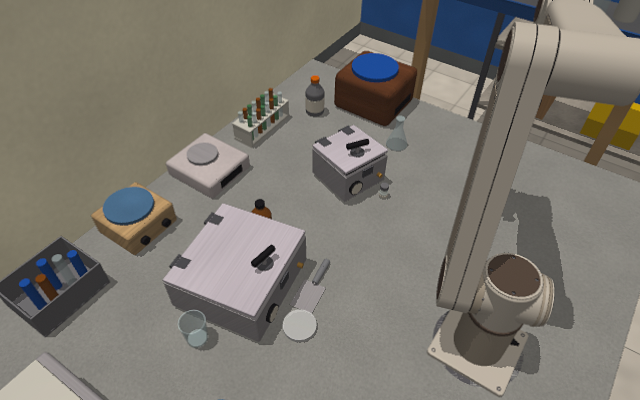

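View pics/top0.png

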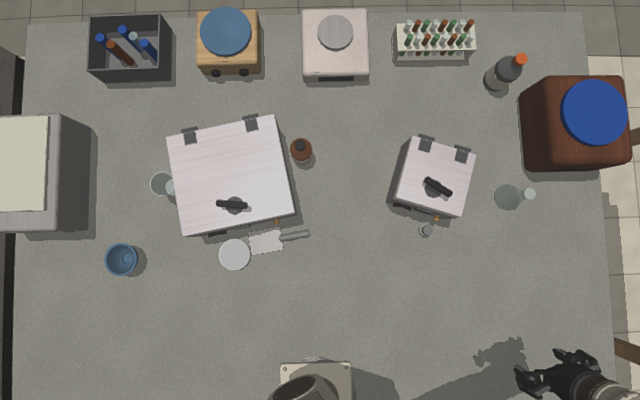

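The larger box is on the left: its bar is near (232,204) in the top view and (264,256) in the side view. I'll enlarge both.

```bash
python3 - <<'E'
import cv2
a=cv2.imread("pics/top0.png")[105:245,160:310]
b=cv2.imread("pics/side0.png")[200:340,160:310]
a,b=[cv2.resize(x,(600,560),interpolation=cv2.INTER_CUBIC) for x in (a,b)]
cv2.imwrite("pics/a.png",a);cv2.imwrite("pics/b.png",b)
E
```

```text
(no output)
```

View pics/a.png

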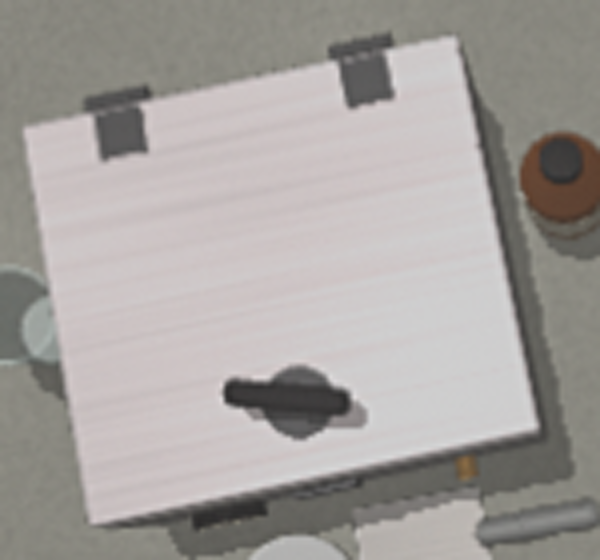

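View pics/b.png

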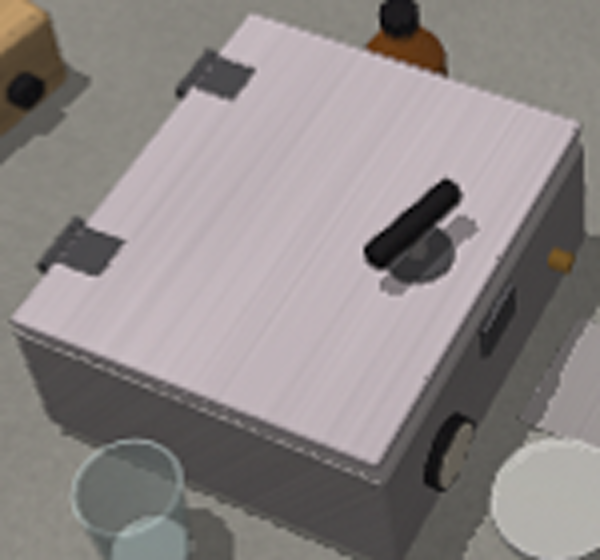

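Top crop: bar ends at (226,391) and (350,403), hatch corners at (27,128), (457,38), (538,432) and (92,522). Side crop: bar ends at (370,255) and (456,188), corners at (12,322), (250,15), (578,125) and (380,465). Next I triangulate these.

```bash
cat > h.py <<'E'
import numpy as np, cv2
from plant import arm
def ray(n,uv):
    c=arm.get_calibration(n); K=np.array([[c["fx"],0,c["cx"]],[0,c["fy"],c["cy"]],[0,0,1]])
    p=cv2.undistortPoints(np.array([[uv]],float),K,np.array([c["k1"],0,0,0]))[0,0]
    T=c["cam_to_world"]; d=T[:3,:3]@[p[0],-p[1],-1]
    return T[:3,3],d/np.linalg.norm(d)
def tri(ut,us):
    (o1,d1),(o2,d2)=ray("top",ut),ray("side",us)
    s=np.linalg.lstsq(np.c_[d1,-d2],o2-o1,rcond=None)[0]
    a,b=o1+s[0]*d1,o2+s[1]*d2
    return (a+b)/2,np.linalg.norm(a-b)
E
python3 - <<'E'
from h import *
top=dict(barL=(226,391),barR=(350,403),FL=(27,128),FR=(457,38),NR=(538,432),NL=(92,522))
side=dict(barL=(370,255),barR=(456,188),FL=(12,322),FR=(250,15),NR=(578,125),NL=(380,465))
P={}
for k in top:
    t=(np.array(top[k])+.5)/4-.5+[160,105]; s=(np.array(side[k])+.5)/4-.5+[160,200]
    P[k],e=tri(t,s); print(k,P[k].round(1),round(e,1))
c=(P["barL"]+P["barR"])/2; d=P["barL"]-P["barR"]
print("bar",c,np.linalg.norm(d),"dir",np.arctan2(d[1],d[0]))
w=P["NL"]-P["NR"]; w2=P["FL"]-P["FR"]; l=P["NL"]-P["FL"];l2=P["NR"]-P["FR"]
for v in(w,w2,l,l2):print(np.linalg.norm(v),np.arctan2(v[1],v[0]))
m=(P["NL"]+P["NR"])/2; u=-(l+l2);u/=np.linalg.norm(u); print("exp bar xy",m+48*u)
E
```

```text
barL [526.6 220.5 178.1] 0.9
barR [517.8 148.6 173.7] 0.4
FL [699.6 359.4 129.6] 1.1
FR [749.9  87.1 132.2] 2.2
NR [500.4  40.9 139.6] 2.9
NL [450.1 311.9 138.8] 2.8
bar [522.22311753 184.52583807 175.90859614] 72.5982952799596 dir 1.449762017176616
275.6331533307896 1.7545956087133463
276.8902503839814 1.7536657881098843
254.12253801714596 -2.9536419682873123
253.8060975327143 -2.9585488966331503
exp bar xy [522.40738249 185.27763909 137.6334043 ]
```

```bash
cat >> h.py <<'E'
from scipy.spatial.transform import Rotation as R
def quat(a):
    y=np.array([np.cos(a),np.sin(a),0]); z=np.array([0,0,-1.])
    return R.from_matrix(np.c_[np.cross(y,z),y,z]).as_quat(scalar_first=True)
B=np.array([522.3,184.8,172.5]); BAR=1.450; STOP=0.184
def st(): 
    s=arm.sense(); print({k:np.round(s[k],3) for k in("time_s","tool_pos","contact_force","torque","finger_force","gripper_width")},s["q"][5].round(2))
E
python3 - <<'E'
from h import *
for o in(-np.pi/2,np.pi/2):
    print([arm.ik(p,quat(a+o)) for p,a in((B+[0,0,100],BAR),(B-[0,0,19],BAR),(B-[0,0,25],STOP-.05))])
p=arm.sense()["tool_pos"]; 
arm.move_linear(p+[0,0,70]); st()
E
```

```text
[array([0.34007356, 0.33588578, 0.33094537, 1.56585592, 0.        ,
       2.03166621]), array([0.34007356, 0.36824244, 0.06982076, 1.27237464, 0.        ,
       2.03166621]), array([ 0.34007356,  0.37167632,  0.05891354,  1.25803355,  0.        ,
       -2.93551909])]
[array([ 0.34007356,  0.33588578,  0.33094537,  1.56585592,  0.        ,
       -1.10992644]), array([ 0.34007356,  0.36824244,  0.06982076,  1.27237464,  0.        ,
       -1.10992644]), array([0.34007356, 0.37167632, 0.05891354, 1.25803355, 0.        ,
       0.20607356])]
{'time_s': np.float64(0.708), 'tool_pos': array([ 164.914, -471.037,  264.673]), 'contact_force': array([ 0.019,  0.835, -0.511]), 'torque': array([ 0.029, -0.014, -0.002]), 'finger_force': np.float64(0.0), 'gripper_width': np.float64(1.004)} 1.57
```

Yaw offset +π/2 keeps joint 6 well inside its range. Next I move above the bar, descend and take a picture before closing.

```bash
python3 - <<'E'
from h import *
q=quat(BAR+np.pi/2)
arm.move_ptp(B+[0,0,90],q); st()
print(arm.move_linear(B-[0,0,18],max_speed=60,until_force=8)); st()
a=arm.capture("top")[105:245,160:310,::-1]; b=arm.capture("side")[150:290,190:340,::-1]
cv2.imwrite("pics/c.png",cv2.resize(np.hstack([a,b]),(800,373),interpolation=cv2.INTER_CUBIC))
E
```

```text
{'time_s': np.float64(3.35), 'tool_pos': array([522.459, 184.113, 262.439]), 'contact_force': array([0.056, 0.474, 0.411]), 'torque': array([0.032, 0.031, 0.041]), 'finger_force': np.float64(0.0), 'gripper_width': np.float64(1.003)} -1.11
False
{'time_s': np.float64(5.3), 'tool_pos': array([522.548, 184.888, 154.883]), 'contact_force': array([-0.185, -0.033, -0.724]), 'torque': array([0.014, 0.027, 0.059]), 'finger_force': np.float64(0.0), 'gripper_width': np.float64(1.001)} -1.11
```

View pics/c.png

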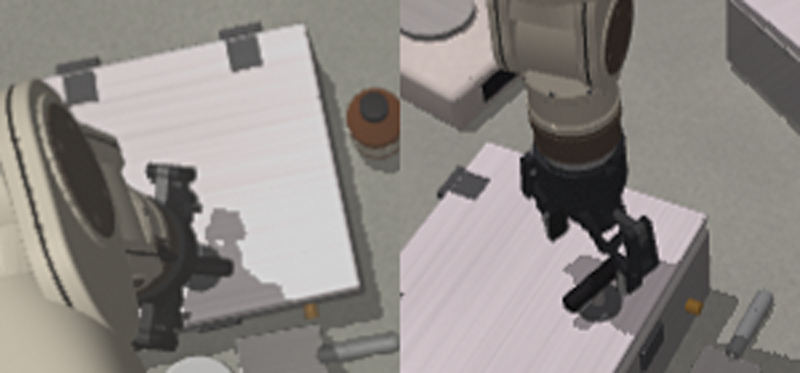

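The fingers straddle the bar (side half, around (600,285)) with nothing touching. I close on it and check the force.

```bash
python3 - <<'E'
from h import *
arm.set_gripper(0.0); st()
s=arm.sense()
if s["gripper_width"]>.1 and abs(s["contact_force"]).max()<30:
    p=B-[0,0,18]
    for f in np.linspace(0,1,5)[1:]:
        if f==1: print("near stop")
        a=BAR+f*(STOP-BAR)
        arm.move_linear(p-[0,0,5.7*f],quat(a+np.pi/2),max_speed=2.5); st()
E
```

```text
{'time_s': np.float64(6.167), 'tool_pos': array([522.296, 184.784, 154.489]), 'contact_force': array([-0.255, -0.639,  0.822]), 'torque': array([-0.052,  0.05 , -0.046]), 'finger_force': np.float64(0.0), 'gripper_width': np.float64(-0.001)} -1.11
```

The gripper closed on nothing, so I look again.

```bash
python3 - <<'E'
from h import *
a=arm.capture("top")[150:230,180:270,::-1]; b=arm.capture("side")[200:280,220:310,::-1]
cv2.imwrite("pics/d.png",cv2.resize(np.hstack([a,b]),(800,356),interpolation=cv2.INTER_CUBIC))
E
```

```text
(no output)
```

View pics/d.png

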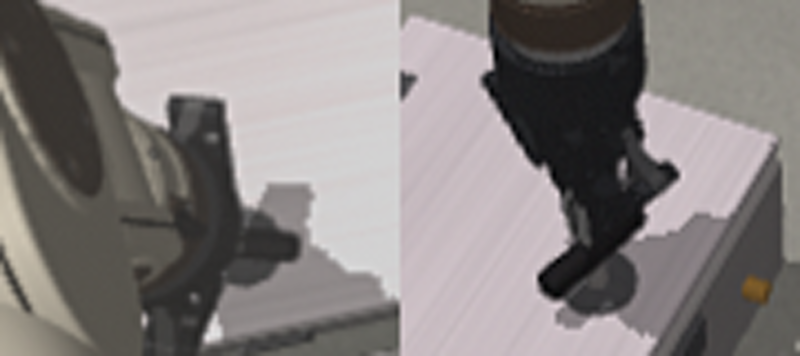

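```bash
python3 - <<'E'
from h import *
def proj(n,P):
    c=arm.get_calibration(n); T=np.linalg.inv(c["cam_to_world"]); p=T[:3,:3]@P+T[:3,3]
    x=np.array([p[0],-p[1]])/-p[2]; x*=1+c["k1"]*(x@x); return x*c["fx"]+[c["cx"],c["cy"]]
s=arm.sense(); print(s["ee_rot"],quat(BAR+np.pi/2),s["q"],s["tool_pos"])
for z in(0,20,40,73): 
    P=s["tool_pos"]+[0,0,z]; t=proj("top",P); u=proj("side",P)
    print(z,t,u,"crop d:",(t-[180,150])*4.45,(u-[220,200])*4.45+[400,0])
print("start",proj("top",np.array([165,-471.3,195.4])))
b=arm.capture("side")[180:280,220:320,::-1]
cv2.imwrite("pics/e.png",cv2.resize(b,(600,600),interpolation=cv2.INTER_LANCZOS4))
E
```

```text
[ 1.11853554e-05 -6.63149996e-01  7.48486528e-01 -1.33768185e-05] [ 0.         -0.66313544  0.74849942  0.        ] [ 3.40095352e-01  3.67692869e-01  7.16774403e-02  1.27475012e+00
 -1.63960404e-05 -1.10994354e+00] [522.31479566 184.8121536  154.5036752 ]
0 [233.42121221 204.28256652] [263.70624473 260.09958796] crop d: [237.72439432 241.55742103] [594.49278904 267.44316641]
20 [231.58063849 203.76297474] [263.12777617 255.28187533] crop d: [229.53384129 239.24523761] [591.91860396 246.00434521]
40 [229.65353368 203.21887983] [262.53483691 250.34702615] crop d: [220.95822486 236.82401524] [589.28002423 224.04426639]
73 [226.2677859  202.26276725] [261.52334209 241.93655641] crop d: [205.89164725 232.56931424] [584.77887231 186.61767604]
start [522.40870394 353.251347  ]
```

View pics/e.png

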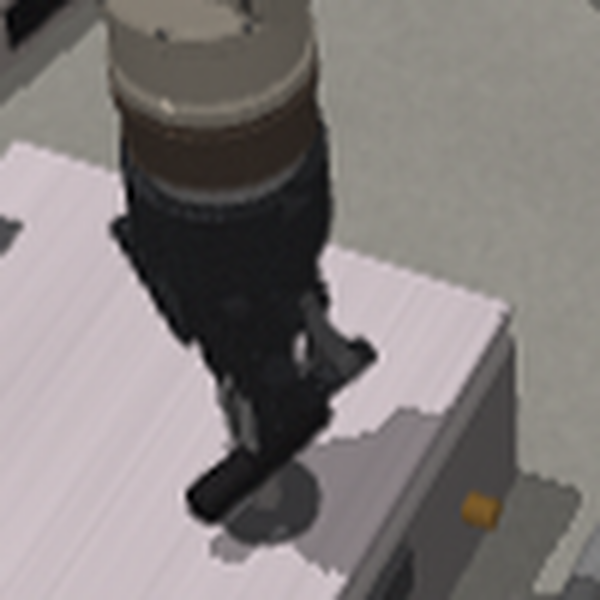

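By projection, shut fingertips at z=154 would hide the dark flange disc at (265,500). They visibly end about 20 mm higher, around (250,440), so they shut above the bar. I'll measure the tip offset by touching the bare hatch gently with the fingers shut.

```bash
python3 - <<'E'
from h import *
p=arm.sense()["tool_pos"]
arm.move_linear(p+[0,0,40]); arm.move_linear([595,200,185]); st()
r=arm.move_linear([595,200,125],max_speed=25,until_force=4); print(r); st()
arm.move_linear(arm.sense()["tool_pos"]+[0,0,15])
E
```

```text
{'time_s': np.float64(7.383), 'tool_pos': array([594.032, 199.696, 183.742]), 'contact_force': array([0.962, 0.599, 0.028]), 'torque': array([-0.051, -0.018,  0.042]), 'finger_force': np.float64(0.0), 'gripper_width': np.float64(0.004)} -1.13
False
{'time_s': np.float64(9.933), 'tool_pos': array([595.072, 200.045, 125.123]), 'contact_force': array([ 0.455,  0.527, -0.219]), 'torque': array([-0.035,  0.025,  0.029]), 'finger_force': np.float64(0.0), 'gripper_width': np.float64(0.004)} -1.13
```

```bash
python3 - <<'E'
from h import *
arm.move_linear([595,200,126],max_speed=60)
r=arm.move_linear([595,200,92],max_speed=20,until_force=4); print(r); st()
arm.move_linear(arm.sense()["tool_pos"]+[0,0,8])
E
```

```text
True
{'time_s': np.float64(11.658), 'tool_pos': array([594.917, 199.985, 103.694]), 'contact_force': array([ 0.461, -0.217,  4.974]), 'torque': array([-0.043,  0.14 , -0.039]), 'finger_force': np.float64(2.576), 'gripper_width': np.float64(0.004)} -1.13
```

The touch read 103.7 where the hatch is about 136–139, so the tool reads roughly 33 mm low. I regrasp relative to the touch: TCP reading about 118 (hatch near the bar reads about 105.7, plus 32−19).

```bash
python3 - <<'E'
from h import *
q=quat(BAR+np.pi/2)
arm.move_linear([595,200,178],max_speed=120)
arm.set_gripper(1.0)
arm.move_linear([B[0],B[1],175],q,max_speed=120)
print(arm.move_linear([B[0],B[1],118],max_speed=60,until_force=8)); st()
arm.set_gripper(0.0); st()
E
```

```text
False
{'time_s': np.float64(15.258), 'tool_pos': array([522.714, 184.954, 118.52 ]), 'contact_force': array([-0.199,  0.336, -0.43 ]), 'torque': array([-0.035,  0.031,  0.009]), 'finger_force': np.float64(0.0), 'gripper_width': np.float64(1.001)} -1.11
{'time_s': np.float64(15.9), 'tool_pos': array([521.852, 184.867, 118.218]), 'contact_force': array([-1.468,  0.337,  2.672]), 'torque': array([-0.01 ,  0.731,  0.064]), 'finger_force': np.float64(58.949), 'gripper_width': np.float64(0.178)} -1.11
```

The bar is gripped (width 0.178 ≈ 15 mm, 59 N). Now I turn it clockwise.

```bash
python3 - <<'E'
from h import *
for f in (.3,.6,.88,1.0,1.03):
    arm.move_linear([B[0],B[1],118-5.7*min(f,1)],quat(BAR+f*(STOP-BAR)+np.pi/2),max_speed=2.5 if f<=1 else 20); st()
    if np.linalg.norm(arm.sense()["contact_force"])>35: print("high");break
E
```

```text
{'time_s': np.float64(16.617), 'tool_pos': array([521.283, 184.842, 116.52 ]), 'contact_force': array([-4.698, -0.086,  5.479]), 'torque': array([-0.007,  1.04 , -0.13 ]), 'finger_force': np.float64(58.729), 'gripper_width': np.float64(0.176)} -0.73
{'time_s': np.float64(17.333), 'tool_pos': array([520.714, 184.821, 114.827]), 'contact_force': array([-7.276,  1.099,  6.753]), 'torque': array([-0.142,  1.143, -0.063]), 'finger_force': np.float64(58.765), 'gripper_width': np.float64(0.174)} -0.35
{'time_s': np.float64(18.017), 'tool_pos': array([520.204, 184.903, 113.237]), 'contact_force': array([-8.837,  1.064,  8.188]), 'torque': array([-0.255,  1.288, -0.036]), 'finger_force': np.float64(58.876), 'gripper_width': np.float64(0.177)} 0.0
{'time_s': np.float64(18.392), 'tool_pos': array([520.006, 185.084, 112.469]), 'contact_force': array([-8.756,  1.149,  6.607]), 'torque': array([-0.044,  1.374, -0.053]), 'finger_force': np.float64(59.285), 'gripper_width': np.float64(0.178)} 0.16
{'time_s': np.float64(18.642), 'tool_pos': array([519.961, 185.131, 112.445]), 'contact_force': array([-9.265,  0.389,  6.507]), 'torque': array([-0.065,  1.55 ,  1.181]), 'finger_force': np.float64(63.406), 'gripper_width': np.float64(0.178)} 0.19
```

The moment about z jumped from −0.05 to 1.18 N m, so the latch is at its stop. I release, retreat and check.

```bash
python3 - <<'E'
from h import *
arm.set_gripper(1.0); p=arm.sense()["tool_pos"]; st()
arm.move_linear(p+[0,0,90],max_speed=100)
q=arm.sense()["q"].copy(); q[0]-=.85; arm.move_j(q); st()
a=arm.capture("top")[105:245,160:310,::-1]; b=arm.capture("side")[200:340,160:310,::-1]
cv2.imwrite("pics/f.png",cv2.resize(np.hstack([a,b]),(800,373),interpolation=cv2.INTER_CUBIC))
E
```

```text
{'time_s': np.float64(19.325), 'tool_pos': array([522.429, 184.743, 112.286]), 'contact_force': array([-0.05 , -0.01 , -0.513]), 'torque': array([ 0.035,  0.015, -0.005]), 'finger_force': np.float64(0.0), 'gripper_width': np.float64(1.003)} 0.19
{'time_s': np.float64(22.05), 'tool_pos': array([ 483.649, -269.425,  201.485]), 'contact_force': array([-0.027,  0.291,  0.138]), 'torque': array([ 0.028, -0.017, -0.005]), 'finger_force': np.float64(0.0), 'gripper_width': np.float64(0.998)} 0.19
```

View pics/f.png

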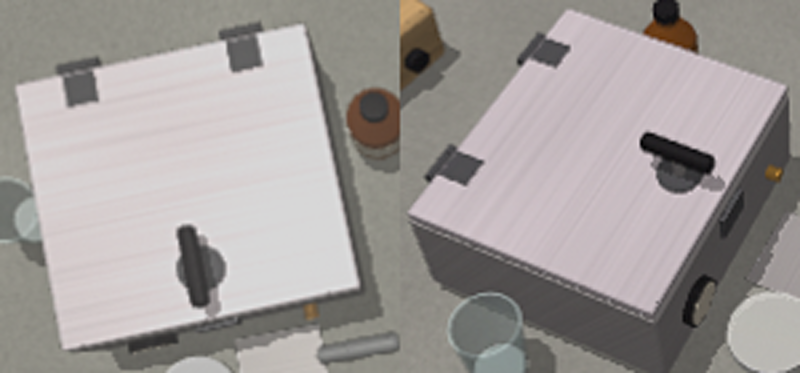

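The bar, from (186,229) to (199,303), now runs parallel to the box's side edge (slope 0.176 against 0.177). The hatch seam is closed and the arm is clear.

```bash
python3 -c "
from plant import arm
print(arm.job_done())"
```

```text
the job is handed in; nothing more can be done
None
```

The larger box's latch is turned clockwise to its stop, the hatch is drawn down, the bar is released, and I handed the job in at about 22 s; the small box's latch was not touched.

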